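# Close the sample dish and hold the hand lens over it at the focus mark

### The job

The mineral chip has been put in the small glass dish on the stand's base plate. Close the dish: gently set its glass lid on it, skirt down and fully home, and let go of the lid; then pick up the hand lens and hold it level and steady, centred over the chip, with the lens at the height of the red ring on the stand's rod. Finish while still holding the lens there in the gripper, touching neither dish nor stand with it, and leave the dish, the stand's ring, the jars and the bottle where they are.

Things in the scene. Friction and masses are not known exactly. Their poses are not given: they have to be found in the camera images.
- stand: lab support stand, fixed: dark base plate 210 mm long (its x), 130 mm wide, 10 mm thick; steel rod 12 mm thick stands 80 mm along +x from the plate's centre, up to 340 mm above the bench, with an empty boss head (clamp block, 30 mm) parked on it 295 mm up. Origin: centre of the plate's underside; z up. The dish stands on the plate near x = -35 mm, about 115 mm from the rod.
- focus_mark (a point): centre of the red ring (28 mm across, 8 mm high) that sits round the stand's rod and marks the height at which the lens is in focus; the point lies on the rod's axis at the ring's mid-height. The ring's height differs from time to time (about 125 to 175 mm above the bench); it is stiff on the rod and stays where it is set.
- dish: round open clear glass dish, 51 mm across outside, 20 mm high, wall 2.5 mm, bottom 3 mm thick, 50 g, standing loose on the stand's base plate. Origin: centre of its underside; z up.
- lid: clear glass lid of the dish, a cap 60 mm across outside, 55 mm inside, 16 mm high, top 2.5 mm thick, about 35 g; starts on the bench skirt down, right way up. Origin: centre of the skirt's open lower edge; z up. Fully home, its top rests on the dish's rim and its origin is 6.5 mm above the dish's origin, with 2 mm of play all round.
- chip: rust-brown mineral chip with a few golden specks, 20 by 14 by 8 mm, 12 g, lying loose in the dish on its 3 mm bottom, not always in the middle. Origin: centre of its underside.
- loupe: hand lens lying flat on the bench: lens in a round black rim 68 mm across, 12 mm thick; straight black handle of box section, 18 mm wide (its y) and 14 mm high, running along -x from 49 to 145 mm from the lens centre, with a steel neck and brass band. About 90 g, balances about 50 mm from the lens centre. Origin: under the lens centre at the underside; z: lens axis, up.
- lens_centre (a point): centre of the lens, 6 mm above the hand lens's origin, midway through the rim's thickness; its z is the lens axis, vertical when the lens is level.
- loupe_grip (a point): a good place to grip the hand lens's handle from above, on the handle's middle line 85 mm from the lens centre along the hand lens's -x and 7 mm above its underside; same axes as the hand lens.
- jar_a: glass sample jar with brown residue, 60 mm across, 73 mm high, on the bench; not part of the job. Origin: centre of its underside; z up.
- jar_b: glass sample jar with brown residue, 60 mm across, 73 mm high, on the bench; not part of the job. Origin: centre of its underside; z up.
- amber: amber glass reagent bottle with a black cap, 52 mm across, 105 mm high, on the bench; not part of the job. Origin: centre of its underside; z up.
There are look-alikes about, which are no part of the job. Leave any blue or purple look-alike of the jar_b alone.

How it is judged:
By the outcome, as a careful person would: the job done as asked, in the order asked, and still so for the second after the job is handed in, while the arm keeps its last pose, push and grip.
It also fails if it takes over 69 s, if anything falls off the work surface, if the arm or the gripper's body presses on something with over 40 N, if the wrist force passes 120 N, or if a joint passes its speed limit or range.

### The arm

A 6-joint arm with a two-finger parallel gripper is mounted at the origin on the work surface. World frame = base frame: x ahead of the robot, y to its left, z up, the work surface at z = 0. Lengths are in m, angles in rad, forces in N, time in s.
With the tool pointing down it reaches from about 0.25 to 0.725 m from the base axis. Payload 4 kg.
Tool frame: the origin (TCP) lies on the centre line of the jaws, within the pads' length; the fingertips stand 17 mm ahead of it and the grasp point (between the pads) lies 2 mm behind it; z points along the fingers, y is the line along which they close (so a half turn about z gives the same grasp; the last joint's range is limited). The gripper opens to 85 mm and grips with 20 to 120 N. Pads are 22 mm wide; open, the fingers measure 114 mm over their backs; the gripper's body (76 mm by 85 mm) begins 54 mm behind the grasp point. The pads swing forward as they close: fully open they stand 13 mm farther back than shut.
Start: joints at [1.18, 0.241, 0.005, 1.335, 0, 1.571], TCP at [0.19, 0.462, 0.248] pointing down, gripper open.
Joint ranges: [-2.72, 2.72], [-1.05, 1.87], [-1.09, 1.28], [-1.99, 2.15], [-1.42, 1.44], [-3.14, 3.14]. Speed limits (rad/s): [2.79, 2.79, 3.14, 3.14, 3.14, 3.14].

### API

Orientations are given as a unit quaternion [x, y, z, w].
In Python, from workcell import bot, camera, get_calibration gives the robot as it stands.
- The arm moves only by the tool apply_moves, never from a script. Its argument "steps" is a list of rows, each a list of 3 entries, a list of its own where there are three numbers: the shift along the tool's x, y, z as a fraction of full scale, then the turn, a rotation vector about the tool's x, y, z as a fraction of full scale, then the opening, from 0 (shut) to 1 (fully open). A call has exactly 8 rows; each row shifts and turns the commanded pose from where the row before left it, along the tool's axes as they then stand; what a row does not reach is not made up. Full scale, the value 1, is 20 cm for a shift and pi rad for a turn. A row lasts 1/12 s, in which the tool goes at most 41.7 mm and 7.16 degrees, less where a joint would pass 70% of its speed; a pose out of reach is approached as far as the arm can. A call with a number of a shift or a turn outside -1 to 1 is refused whole. A call with a gripper value outside its range is refused whole. The fingers move at their own pace and stop on an object; the grip force is fixed at half the most. Time passes only in rows, so rows that do not move let the fingers close, or fill a call up. It gives the time, the measured TCP pose, the force, the opening and the grip force at its end, in the units of the state.
- bot.get_obs(): the state, without advancing time (a new reading comes with each control period).
- camera(name): name is "scene" or "side" or "wrist"; returns (picture, depth): 420x560x3 uint8, red, green, blue; 420x560 float32, m along the optical axis (not along the pixel's ray), 0 where there is no reading.
- get_calibration(name): a dict with "fov_y" (degrees; the focal length in pixels is half the picture's height over the tangent of half this angle, whatever the lens; pixels are square), "cx", "cy" (the principal point, pixels), "dist_coeffs" ([k1, k2, p1, p2, k3] as OpenCV has them; the pictures are not rectified), "rvec" (rotation vector, rad) and "tvec" (3), from world to camera coordinates, as OpenCV has them. Camera axes: x right, y down, z forward; pixel columns grow to the right and rows downward; lengths in m; the calibration is good to about 2 mm. A picture is of the moment at which its call begins: read the wrist's pose just before it. get_calibration takes no time and is no camera call; for the wrist camera it gives the pose at the moment of the call.
- bot.job_done(): hands the job in; it is judged then, once.
The state is a dict: "clock": time; "joint_pos": joint angles; "joint_vel": joint speeds; "tau": joint torques, N m; "eef_pos": TCP position; "tool_rot": TCP orientation; "ft_force": force on the tool from outside, world axes, zero at the start; "ft_torque": the same for the moment, N m; "grip_width": finger opening in m; "grasp_force": force on a finger pad.
Only numpy, scipy, OpenCV 4.12 (cv2) and the standard library are available. Lean on these libraries where they do the work, as an engineer would, in place of code of your own. Each camera call takes 0.05 s, during which the arm holds its last target. There are 200 camera calls.

## Working session

There is one attempt and no reset: what is moved stays moved. The work goes in short steps, Python scripts to look and compute and a tool call to move; the robot and the scene stay as the last step left them, time stands still between calls to the robot, and variables do not carry over. Pictures are saved under pics/ and viewed, at most 10 in all, crops included, and the job is handed in when it is done.

Besides the shell and the picture viewer there is one more tool, called after ">>>" as name(argument=value, ...), one argument or row to a line, values as JSON. apply_moves: Moves the arm, as the interface text tells. Its arguments: {"type":"object","properties":{"steps":{"type":"array"}},"required":["steps"]}

```bash
ls; mkdir -p pics; python3 - <<'E'
from workcell import bot,camera,get_calibration
import cv2,numpy as np
o=bot.get_obs();print(o)
for n in("scene","side"):
    im,d=camera(n);c=get_calibration(n);print(n,c)
    cv2.imwrite(f'pics/{n}0.png',im[:,:,::-1]);np.savez(f'pics/{n}0.npz',im=im,d=d)
E
```

```text
pics
{'clock': 0.0, 'joint_pos': array([ 1.17996656e+00,  2.41400401e-01,  3.72717218e-03,  1.33521273e+00,
       -9.64190664e-06,  1.57077703e+00]), 'joint_vel': array([-0.00019624,  0.0010882 ,  0.00026529, -0.00063914, -0.00047522,
        0.00066437]), 'tau': array([-3.86212942e-04, -3.72316897e+01,  2.52407706e+01,  1.71077054e-02,
       -1.17422036e-05, -1.33578209e-05]), 'eef_pos': array([0.19025166, 0.46174036, 0.24742034]), 'tool_rot': array([ 1.94163964e-01,  9.80968533e-01, -1.02586521e-03, -1.98156480e-04]), 'ft_force': array([ 0.29053179,  0.02477464, -0.46629191]), 'ft_torque': array([ 0.02127088, -0.01847725, -0.0072848 ]), 'grasp_force': 0.0, 'grip_width': 0.08588992120802885}
scene {'fov_y': 51.88707790992357, 'cx': 281.589961812353, 'cy': 207.22393809319732, 'dist_coeffs': array([-0.01487522,  0.        ,  0.        ,  0.        ,  0.        ]), 'rvec': array([ 1.71419271,  1.76037635, -0.79036798]), 'tvec': array([ 0.0558579 , -0.33212292,  1.43603232])}
side {'fov_y': 56.65698778420241, 'cx': 280.72115354576283, 'cy': 212.1688643576315, 'dist_coeffs': array([-0.07310662,  0.        ,  0.        ,  0.        ,  0.        ]), 'rvec': array([ 2.43152611, -0.10503743,  0.02254094]), 'tvec': array([-0.60062108,  0.09712903,  0.80666222])}
```

View pics/scene0.png

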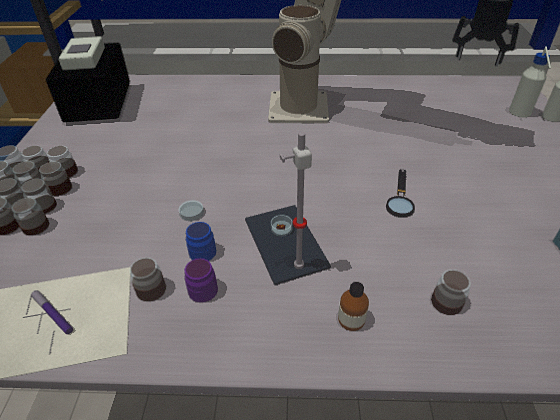

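View pics/side0.png

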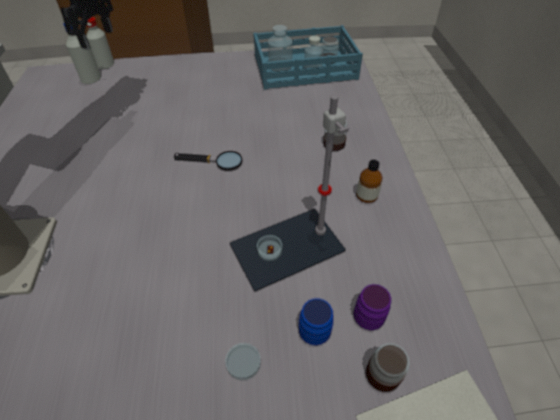

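The scene view shows the lid at (191,211), the dish with the chip at (282,226), the red ring at (300,223) and the loupe at (400,205), handle towards the robot. In the side view they are at lid (243,361), dish (270,248), ring (325,190), loupe (229,160) and handle end (176,156).

```bash
cat > h.py <<'E'
import cv2,numpy as np
from workcell import bot,camera,get_calibration
from scipy.spatial.transform import Rotation as R
def K(c,h=420):
    f=h/2/np.tan(np.radians(c['fov_y'])/2)
    return np.array([[f,0,c['cx']],[0,f,c['cy']],[0,0,1]])
def ray(c,uv):
    p=cv2.undistortPoints(np.array(uv,float).reshape(-1,1,2),K(c),np.array(c['dist_coeffs']))[:,0]
    Rm=cv2.Rodrigues(np.array(c['rvec'],float))[0]
    return -Rm.T@np.array(c['tvec']),(np.c_[p,np.ones(len(p))])@Rm
def plane(c,uv,z):
    o,d=ray(c,uv);return o+d*((z-o[2])/d[:,2])[:,None]
def tri(c1,u1,c2,u2):
    o1,d1=ray(c1,u1);o2,d2=ray(c2,u2);out=[]
    for a,b in zip(d1,d2):
        s=np.linalg.lstsq(np.c_[a,-b],o2-o1,rcond=None)[0]
        p,q=o1+s[0]*a,o2+s[1]*b;out.append(np.r_[(p+q)/2,np.linalg.norm(p-q)])
    return np.array(out)
def project(c,P): return cv2.projectPoints(np.array(P,float).reshape(-1,1,3),np.array(c['rvec']),np.array(c['tvec']),K(c),np.array(c['dist_coeffs']))[0][:,0]
E
python3 - <<'E'
from h import *
np.set_printoptions(precision=4,suppress=True)
S,D=get_calibration('scene'),get_calibration('side')
print('lid',plane(S,[191,211],.014),plane(D,[243,361],.014))
print('dish',plane(S,[282,226],.02),plane(D,[270,248],.02))
print('loupe',plane(S,[400,206],.01),plane(D,[229,160],.01),'handle end',plane(D,[176,156],.01),plane(S,[403,171],.01))
for n,c in(('scene',S),('side',D)):
    im=cv2.imread(f'pics/{n}0.png');hsv=cv2.cvtColor(im,cv2.COLOR_BGR2HSV)
    m=(((hsv[...,0]<6)|(hsv[...,0]>174))&(hsv[...,1]>180)&(hsv[...,2]>90)).astype('uint8')
    k,l,st,ce=cv2.connectedComponentsWithStats(m)
    print(n,[(st[i].tolist(),ce[i]) for i in range(1,k) if st[i,4]>15])
    # plate mask
    v=(im.max(2)<62).astype('uint8')
    k,l,st,ce=cv2.connectedComponentsWithStats(v)
    for i in range(1,k):
        if st[i,4]>1500:
            co=cv2.findContours((l==i).astype('uint8'),0,2)[0]; co=max(co,key=cv2.contourArea)
            print('dark',st[i],cv2.boxPoints(cv2.minAreaRect(co)).tolist())
print(tri(S,[[300,223],[300,265],[301,137]],D,[[325,190],[321,231],[334,99]]))
print(get_calibration('wrist'))
E
```

```text
lid [[ 0.5265 -0.2586  0.014 ]] [[ 0.5175 -0.2628  0.014 ]]
dish [[ 0.5798 -0.0359  0.02  ]] [[ 0.5779 -0.0385  0.02  ]]
loupe [[0.4949 0.2504 0.01  ]] [[0.492  0.2487 0.01  ]] handle end [[0.3553 0.2779 0.01  ]] [[0.3543 0.2822 0.01  ]]
scene [([293, 218, 14, 10, 67], array([298.9851, 222.7164]))]
dark [   0    0  295  126 9905] [[-3.8270214871205434e-15, 0.0], [294.0, 0.0], [294.0, 125.0], [0.0, 125.0]]
dark [ 336    0  224   66 5626] [[336.0, 0.0], [559.0, 0.0], [559.0, 65.0], [336.0, 65.0]]
dark [   0  158   78   77 1595] [[-7.957313537597656, 225.17462158203125], [69.165283203125, 155.63784790039062], [94.91238403320312, 184.1937255859375], [17.78978729248047, 253.73049926757812]]
dark [ 245  206   86   79 2151] [[244.51548767089844, 218.6597900390625], [298.7010192871094, 194.57733154296875], [330.94842529296875, 267.134033203125], [276.7629089355469, 291.21649169921875]]
side [([88, 17, 7, 5, 23], array([91.2609, 19.2174])), ([319, 186, 12, 9, 50], array([324.36, 190.88]))]
dark [  57    0  156   58 4761] [[57.0, 0.0], [212.0, 0.0], [212.0, 57.0], [57.0, 57.0]]
dark [ 231  209  114   82 4320] [[229.6459197998047, 242.90492248535156], [323.7573547363281, 201.7311553955078], [345.35406494140625, 251.09507751464844], [251.24264526367188, 292.26885986328125]]
[[0.6883 0.0035 0.1365 0.001 ]
 [0.6886 0.0046 0.0102 0.0034]
 [0.6883 0.0029 0.3342 0.002 ]]
{'fov_y': 60.81794849835204, 'cx': 281.44170554085116, 'cy': 208.21534677330706, 'dist_coeffs': array([-0.0638,  0.    ,  0.    ,  0.    ,  0.    ]), 'rvec': array([-2.3805, -1.5936, -0.2539]), 'tvec': array([-0.4997, -0.0413,  0.3801])}
```

```bash
cat >> h.py <<'E'
def todelta(dp,o=None):
    "world shift -> tool-axis fraction"
    o=o or bot.get_obs();return R.from_quat(o['tool_rot']).inv().apply(dp)/.2
E
python3 - <<'E'
from h import *
np.set_printoptions(precision=4,suppress=True)
o=bot.get_obs();c=get_calibration('wrist');T=R.from_quat(o['tool_rot'])
Rm=cv2.Rodrigues(c['rvec'])[0]
print('cam in tool',T.inv().apply(-Rm.T@c['tvec']-o['eef_pos']),'view axis',T.inv().apply(Rm[2]),'camx',T.inv().apply(Rm[0]))
print(todelta(np.array([.50,-.26,.20])-o['eef_pos']))
E
```

```text
cam in tool [ 0.0797  0.0007 -0.1254] view axis [-0.3134 -0.0001  0.9496] camx [-0.0005  1.     -0.    ]
[-2.8067 -2.7466  0.2428]
```

>>> apply_moves(
  steps=[
    [[-0.14,-0.137,0],[0,0,0],1],
    [[-0.14,-0.137,0],[0,0,0],1],
    [[-0.14,-0.137,0],[0,0,0],1],
    [[-0.14,-0.137,0],[0,0,0],1],
    [[-0.14,-0.137,0],[0,0,0],1],
    [[-0.14,-0.137,0],[0,0,0],1],
    [[-0.14,-0.137,0],[0,0,0],1],
    [[-0.14,-0.137,0],[0,0,0],1],
  ],
)

```text
clock: 0.77
eef_pos: [0.314, 0.1725, 0.2481]
tool_rot: [0.194, 0.981, -0.0, -0.0]
ft_force: [1.0, -0.2, -0.2]
grip_width: 0.0855
grasp_force: 0.0
```

>>> apply_moves(
  steps=[
    [[-0.14,-0.137,0],[0,0,0],1],
    [[-0.14,-0.137,0],[0,0,0],1],
    [[-0.14,-0.137,0],[0,0,0],1],
    [[-0.14,-0.137,0],[0,0,0],1],
    [[-0.14,-0.137,0],[0,0,0],1],
    [[-0.14,-0.137,0],[0,0,0],1],
    [[-0.14,-0.137,0],[0,0,0],1],
    [[-0.14,-0.137,0],[0,0,0],1],
  ],
)

```text
clock: 1.43
eef_pos: [0.4377, -0.1157, 0.248]
tool_rot: [0.194, 0.981, 0.0, -0.0]
ft_force: [-0.0, 0.1, -0.6]
grip_width: 0.0856
grasp_force: 0.0
```

>>> apply_moves(
  steps=[
    [[-0.14,-0.137,0.07],[0,0,0],1],
    [[-0.14,-0.137,0.07],[0,0,0],1],
    [[-0.14,-0.137,0.07],[0,0,0],1],
    [[-0.14,-0.137,0.07],[0,0,0],1],
    [[0,0,0],[0,0,0],1],
    [[0,0,0],[0,0,0],1],
    [[0,0,0],[0,0,0],1],
    [[0,0,0],[0,0,0],1],
  ],
)

```text
clock: 2.1
eef_pos: [0.4992, -0.2567, 0.1929]
tool_rot: [0.194, 0.981, 0.0, 0.0]
ft_force: [-0.7, 0.2, 0.7]
grip_width: 0.0854
grasp_force: 0.0
```

```bash
python3 - <<'E'
from h import *
o=bot.get_obs();c=get_calibration('wrist');im,d=camera('wrist')
np.savez('pics/w1.npz',im=im,d=d,**{k:np.array(v) for k,v in c.items()})
cv2.imwrite('pics/w1.png',im[:,:,::-1])
print(o['clock'],o['eef_pos'],o['joint_pos'])
E
```

```text
2.1 [ 0.49924501 -0.2566771   0.19292405] [-4.75017878e-01  3.89824094e-01  6.81150006e-02  1.24896534e+00
  2.54445948e-04 -8.52480915e-02]
```

View pics/w1.png

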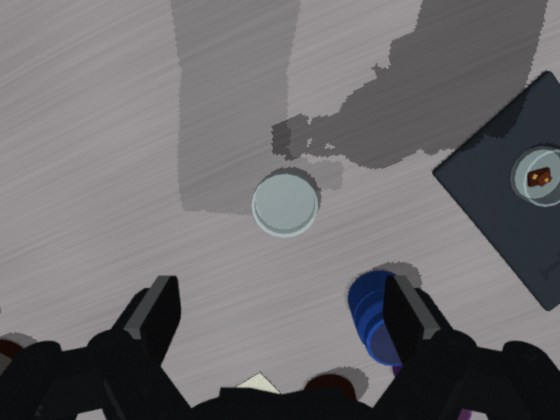

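The wrist view shows the lid at about (285,204), the dish with the chip at (540,177) on the plate, and the blue jar at (375,315), well clear of the fingers.

```bash
python3 - <<'E'
from h import *
np.set_printoptions(precision=4,suppress=True)
z=np.load('pics/w1.npz');c={k:z[k] for k in('fov_y','cx','cy','dist_coeffs','rvec','tvec')};c={k:(float(v) if v.ndim==0 else v) for k,v in c.items()}
im=z['im'].astype(int);d=z['d'];m=((im[...,1]-im[...,0])>3).astype('uint8')
r=np.zeros_like(m);r[150:260,230:345]=1;m=cv2.morphologyEx(m&r,cv2.MORPH_OPEN,np.ones((3,3)))
co=max(cv2.findContours(m,0,2)[0],key=cv2.contourArea);print(cv2.boundingRect(co))
h=cv2.convexHull(co)
for zz in(.016,.008,0):
    P=plane(c,h[:,0].astype(float),zz);(e,s,a)=cv2.fitEllipse(P[:,:2].astype('f4')*1000);print(zz,e,s)
print('depth plane centre',d[204,285])
# top face inner circle
o,dd=ray(c,[[285,204]]);Rm=cv2.Rodrigues(c['rvec'])[0];print('pt from depth',o+dd[0]*d[204,285])
E
```

```text
(251, 171, 67, 67)
0.016 (516.3983764648438, -260.15484619140625) (59.19888687133789, 61.81324005126953)
0.008 (518.795654296875, -261.0641174316406) (60.76512145996094, 63.44862365722656)
0 (521.1929321289062, -261.9733581542969) (62.331321716308594, 65.08399963378906)
depth plane centre 0.31720248
pt from depth [ 0.5157 -0.2593  0.016 ]
```

```bash
python3 - <<'E'
from h import *
print(todelta(np.array([.517,-.2605,.014])-bot.get_obs()['eef_pos']))
E
```

```text
[-0.08733481  0.01510198  0.89733952]
```

>>> apply_moves(
  steps=[
    [[-0.044,0.007,0.15],[0,0,0],1],
    [[-0.043,0.008,0.15],[0,0,0],1],
    [[0,0,0.15],[0,0,0],1],
    [[0,0,0.15],[0,0,0],1],
    [[0,0,0.14],[0,0,0],1],
    [[0,0,0.08],[0,0,0],1],
    [[0,0,0],[0,0,0],1],
    [[0,0,0],[0,0,0],1],
  ],
)

```text
clock: 2.82
eef_pos: [0.5166, -0.2604, 0.0289]
tool_rot: [0.193, 0.981, 0.0, -0.0]
ft_force: [-0.6, -0.4, 0.0]
grip_width: 0.0853
grasp_force: 0.0
```

>>> apply_moves(
  steps=[
    [[0,0,0.04],[0,0,0],1],
    [[0,0,0.035],[0,0,0],1],
    [[0,0,0],[0,0,0],0.5],
    [[0,0,0],[0,0,0],0.5],
    [[0,0,0],[0,0,0],0.5],
    [[0,0,0],[0,0,0],0.5],
    [[0,0,0],[0,0,0],0.5],
    [[0,0,0],[0,0,0],0.5],
  ],
)

```text
clock: 3.48
eef_pos: [0.5174, -0.2619, 0.0144]
tool_rot: [0.194, 0.981, -0.0, 0.001]
ft_force: [-0.6, 0.1, 5.4]
grip_width: 0.0573
grasp_force: 64.2
```

>>> apply_moves(
  steps=[
    [[0,0,-0.02],[0,0,0],0.5],
    [[0,0,-0.05],[0,0,0],0.5],
    [[0,0,-0.1],[0,0,0],0.5],
    [[0,0,-0.12],[0,0,0],0.5],
    [[0,0,-0.12],[0,0,0],0.5],
    [[0,0,-0.09],[0,0,0],0.5],
    [[0,0,0],[0,0,0],0.5],
    [[0,0,0],[0,0,0],0.5],
  ],
)

```text
clock: 4.15
eef_pos: [0.5175, -0.262, 0.1148]
tool_rot: [0.194, 0.981, -0.0, 0.002]
ft_force: [-0.8, 0.2, -0.8]
grip_width: 0.0576
grasp_force: 63.8
```

```bash
python3 - <<'E'
from h import *
o=bot.get_obs();c=get_calibration('wrist');im,d=camera('wrist')
np.savez('pics/w2.npz',im=im,d=d,**{k:np.array(v) for k,v in c.items()})
cv2.imwrite('pics/w2.png',im[:,:,::-1])
print(o['clock'],o['eef_pos'],o['grip_width'],o['tool_rot'])
print('tool',todelta(np.array([.579,-.037,.114])-o['eef_pos']))
E
```

```text
4.15 [ 0.51754574 -0.26202527  0.11479242] 0.05759287495627351 [ 1.94193981e-01  9.80961876e-01 -4.43145841e-04  1.51643707e-03]
tool [0.14453465 1.15733986 0.0038554 ]
```

View pics/w2.png

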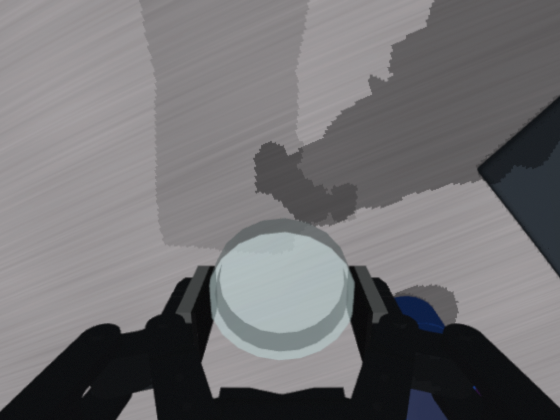

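The lid is held between the pads, its top face centred at about (282,275). I check its level and offset from the depth picture, and then locate the dish.

```bash
cat >> h.py <<'E'
def load(f):
    z=np.load(f);c={k:(float(z[k]) if z[k].ndim==0 else z[k]) for k in('fov_y','cx','cy','dist_coeffs','rvec','tvec')}
    return z['im'].astype(int),z['d'],c
def cloud(c,d):
    v,u=np.mgrid[:d.shape[0],:d.shape[1]];o,r=ray(c,np.c_[u.ravel(),v.ravel()])
    P=o+r*d.ravel()[:,None];P[d.ravel()==0]=np.nan;return P.reshape(*d.shape,3)
def snap(f,name):
    o=bot.get_obs();c=get_calibration(name);im,d=camera(name)
    np.savez(f'pics/{f}.npz',im=im,d=d,**{k:np.array(v) for k,v in c.items()});cv2.imwrite(f'pics/{f}.png',im[:,:,::-1]);return o,im.astype(int),d,c
E
python3 - <<'E'
from h import *
np.set_printoptions(precision=4,suppress=True)
im,d,c=load('pics/w2.npz');P=cloud(c,d);o=bot.get_obs()
T=R.from_quat(o['tool_rot']);Q=T.inv().apply((P.reshape(-1,3)-o['eef_pos'])).reshape(P.shape)
q=Q[240:320,240:330].reshape(-1,3);q=q[np.isfinite(q[:,0])];A=np.c_[q[:,:2],np.ones(len(q))]
s=np.linalg.lstsq(A,q[:,2],rcond=None)[0];print('plane tool',s,'deg',np.degrees(s[:2]),np.std(A@s-q[:,2]))
m=(abs(Q[...,2]-Q[...,0]*s[0]-Q[...,1]*s[1]-s[2])<.002)&(np.hypot(Q[...,0],Q[...,1])<.04)&(abs(im[...,0]-im[...,2])<40)&(im[...,0]>60)
k,l,st,ce=cv2.connectedComponentsWithStats(m.astype('uint8'));i=1+np.argmax(st[1:,4]);co=max(cv2.findContours((l==i).astype('uint8'),0,1)[0],key=cv2.contourArea)
pts=Q[co[:,0,1],co[:,0,0],:2];print(st[i],cv2.minEnclosingCircle(pts.astype('f4')*1000),pts.min(0),pts.max(0))
E
```

```text
plane tool [ 0.0006  0.0041 -0.0029] deg [0.0354 0.2358] 0.0006253117128937973
[  209   230   146   130 14837] ((-1.946457862854004, 0.5767669677734375), 30.756938934326172) [-0.0314 -0.0283] [0.0286 0.0295]
```

>>> apply_moves(
  steps=[
    [[0.05,0.15,-0.07],[0,0,0],0.5],
    [[0.05,0.15,-0.07],[0,0,0],0.5],
    [[0.04,0.15,-0.07],[0,0,0],0.5],
    [[0,0.15,-0.07],[0,0,0],0.5],
    [[0,0.1,0],[0,0,0],0.5],
    [[0,0.05,0],[0,0,0],0.5],
    [[0,0,0],[0,0,0],0.5],
    [[0,0,0],[0,0,0],0.5],
  ],
)

```text
clock: 4.87
eef_pos: [0.5469, -0.1122, 0.1675]
tool_rot: [0.194, 0.981, -0.0, -0.002]
ft_force: [0.4, -0.4, -0.5]
grip_width: 0.0572
grasp_force: 64.0
```

```bash
python3 - <<'E'
from h import *
o,*_=snap('w3','wrist');print(o['clock'],o['eef_pos'],o['grip_width'])
E
```

```text
4.8667 [ 0.54685965 -0.11216473  0.1675415 ] 0.057212514293490564
```

View pics/w3.png

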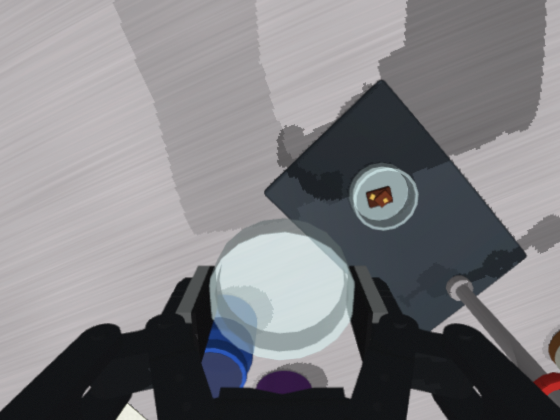

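The dish is at (384,197) with the chip at (379,196); the plate and the rod's foot at (460,288) are clear.

```bash
python3 - <<'E'
from h import *
np.set_printoptions(precision=4,suppress=True)
im,d,c=load('pics/w3.npz');P=cloud(c,d)
r=np.zeros(d.shape,'uint8');r[155:240,340:428]=1
hsv=cv2.cvtColor(im.astype('uint8'),cv2.COLOR_RGB2HSV)
ch=((im[...,0]-im[...,2]>25)&(r>0)).astype('uint8');ys,xs=np.nonzero(ch);(cc,cs,ca)=cv2.minAreaRect(np.c_[xs,ys].astype('f4'))
print('chip px',cc,cs,len(xs),plane(c,[cc],.021))
g=im.max(2);print(g[165:235:8,384],g[197,345:425:8])
m=((g>90)&(r>0)).astype('uint8');co=max(cv2.findContours(m,0,2)[0],key=cv2.contourArea);h=cv2.convexHull(co)[:,0].astype(float);print(cv2.boundingRect(co))
for z in(.03,.02,.01):
    e=cv2.fitEllipse(plane(c,h,z)[:,:2].astype('f4')*1000);print(z,e)
q=P[155:240,340:428].reshape(-1,3);k=(q[:,2]>.027)&(q[:,2]<.033);print('rim pts',k.sum(),cv2.minEnclosingCircle(q[k][:,:2].astype('f4')*1000),q[k][:,:2].min(0),q[k][:,:2].max(0))
print('plate z',np.nanmedian(P[140:150,360:380,2]),'in dish z',np.nanmedian(P[205:212,395:400,2]),P[int(cc[1]),int(cc[0])])
E
```

```text
chip px (379.5094299316406, 197.78302001953125) (17.170068740844727, 23.62601661682129) 367 [[ 0.5775 -0.0399  0.021 ]]
[ 81 167 168  55 106 119 168  94 162] [ 60 179 168 106  84 110 152 168  98 155]
(349, 166, 70, 65)
0.03 ((575.937255859375, -38.26216125488281), (50.78457260131836, 54.99312973022461), 125.00021362304688)
0.02 ((579.8141479492188, -36.62978744506836), (52.71379470825195, 57.082218170166016), 125.00039672851562)
0.01 ((583.6909790039062, -34.99741744995117), (54.64301300048828, 59.17131423950195), 125.00032806396484)
rim pts 736 ((577.0045166015625, -37.29082489013672), 25.618316650390625) [ 0.5515 -0.0623] [ 0.6024 -0.0121]
plate z 0.009777108913373078 in dish z 0.012911041520616562 [ 0.5765 -0.0401  0.0215]
```

```bash
python3 - <<'E'
from h import *
print(todelta(np.array([.5753,-.0373,.065])-bot.get_obs()['eef_pos']))
E
```

```text
[0.0104927  0.40419289 0.51295199]
```

>>> apply_moves(
  steps=[
    [[0.01,0.1,0],[0,0,0],0.5],
    [[0,0.12,0],[0,0,0],0.5],
    [[0,0.12,0.05],[0,0,0],0.5],
    [[0,0.064,0.11],[0,0,0],0.5],
    [[0,0,0.12],[0,0,0],0.5],
    [[0,0,0.12],[0,0,0],0.5],
    [[0,0,0.08],[0,0,0],0.5],
    [[0,0,0.03],[0,0,0],0.5],
  ],
)

```text
clock: 5.58
eef_pos: [0.5737, -0.0382, 0.0633]
tool_rot: [0.195, 0.981, -0.001, -0.004]
ft_force: [0.3, 0.3, 0.6]
grip_width: 0.0574
grasp_force: 64.1
```

>>> apply_moves(
  steps=[
    [[0,0,0],[0,0,0],0.5],
    [[0,0,0],[0,0,0],0.5],
    [[0,0,0],[0,0,0],0.5],
    [[0,0,0],[0,0,0],0.5],
    [[0,0,0],[0,0,0],0.5],
    [[0,0,0],[0,0,0],0.5],
    [[0,0,0],[0,0,0],0.5],
    [[0,0,0],[0,0,0],0.5],
  ],
)

```text
clock: 6.25
eef_pos: [0.5771, -0.0367, 0.0677]
tool_rot: [0.194, 0.981, 0.0, 0.0]
ft_force: [-0.0, -0.5, -0.2]
grip_width: 0.0574
grasp_force: 64.1
```

```bash
python3 - <<'E'
from h import *
o,*_=snap('w4','wrist');print(o['clock'],o['eef_pos'],o['tool_rot'],o['ft_force'],todelta(np.array([.5753,-.0373,.065])-o['eef_pos']))
a=cv2.imread('pics/w4.png');o,*_=snap('d4','side');b=cv2.imread('pics/d4.png');o,*_=snap('s4','scene');s=cv2.imread('pics/s4.png')
f=lambda i,u,v,w,h,W,H:cv2.resize(i[v:v+h,u:u+w],(W,H),interpolation=cv2.INTER_CUBIC)
cv2.imwrite('pics/m4.png',np.hstack([f(a,160,160,240,240,400,400),f(b,220,190,100,100,400,400)]))
E
```

```text
6.25 [ 0.57705528 -0.03666687  0.06768199] [1.94097075e-01 9.80982283e-01 3.18004183e-05 2.90034921e-04] [-0.04570797 -0.48267237 -0.21790268] [ 0.00691493 -0.00627043  0.01340666]
```

View pics/m4.png

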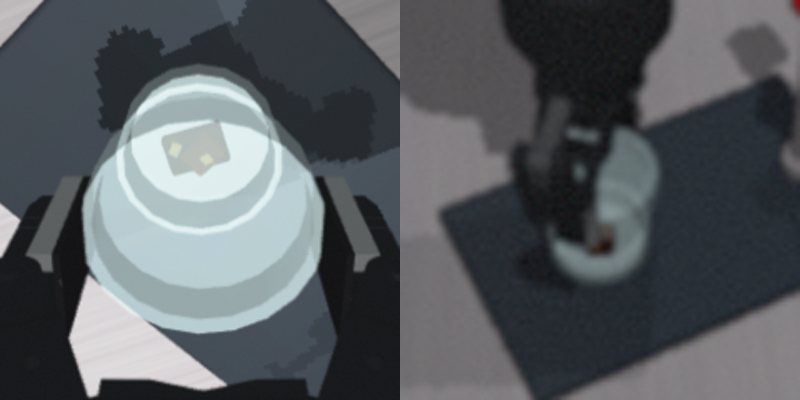

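The left half (wrist) shows the chip and the dish rim through the held lid: rim left/right/top/bottom at crop 118/281/82/232. The dish is slightly left of the lid's centre. Quick check of that against the target.

```bash
python3 - <<'E'
from h import *
np.set_printoptions(precision=4,suppress=True)
im,d,c=load('pics/w4.npz')
u=lambda x,y:[160+x*.6,160+y*.6]
P=plane(c,[u(118,155),u(281,155),u(199,82),u(199,232)],.03);print(P);print((P[0]+P[1])/2,(P[2]+P[3])/2,np.linalg.norm(P[0]-P[1]),np.linalg.norm(P[2]-P[3]))
Q=plane(c,[u(83,212),u(323,212),u(204,332)],.0545);print('lid bottom edge',Q,(Q[0]+Q[1])/2,np.linalg.norm(Q[0]-Q[1]))
E
```

```text
[[ 0.5656 -0.0587  0.03  ]
 [ 0.5844 -0.0133  0.03  ]
 [ 0.5535 -0.0273  0.03  ]
 [ 0.5997 -0.0464  0.03  ]]
[ 0.575 -0.036  0.03 ] [ 0.5766 -0.0369  0.03  ] 0.04908376948952316 0.0499529831971298
lid bottom edge [[ 0.5679 -0.0665  0.0545]
 [ 0.5922 -0.0075  0.0545]
 [ 0.6168 -0.0518  0.0545]] [ 0.5801 -0.037   0.0545] 0.06375609945333305
```

>>> apply_moves(
  steps=[
    [[0.0075,-0.004,0.03],[0,0,0],0.5],
    [[0,0,0.03],[0,0,0],0.5],
    [[0,0,0.025],[0,0,0],0.5],
    [[0,0,0.02],[0,0,0],0.5],
    [[0,0,0.015],[0,0,0],0.5],
    [[0,0,0],[0,0,0],0.5],
    [[0,0,0],[0,0,0],0.5],
    [[0,0,0],[0,0,0],0.5],
  ],
)

```text
clock: 7.07
eef_pos: [0.5757, -0.0372, 0.0437]
tool_rot: [0.194, 0.981, -0.0, 0.001]
ft_force: [0.0, -2.2, 3.3]
grip_width: 0.0572
grasp_force: 64.5
```

```bash
python3 - <<'E'
from h import *
np.set_printoptions(precision=4,suppress=True)
o,im,d,c=snap('w5','wrist');print(o['eef_pos'],o['ft_force'],o['ft_torque'])
a=cv2.imread('pics/w5.png')
cv2.imwrite('pics/m5.png',cv2.resize(a[210:390,185:385],(800,720)[0:1]+(600,) if 0 else (660,594),interpolation=cv2.INTER_CUBIC))
E
```

```text
[ 0.5757 -0.0372  0.0437] [ 0.0428 -2.2185  3.3225] [-0.2738  0.0273  0.0027]
```

View pics/m5.png

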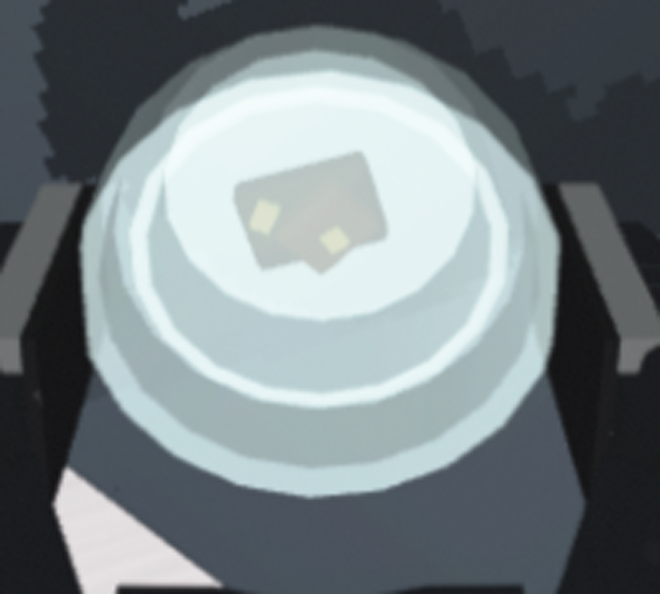

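The rim (crop left/right/top/bottom 130/508/72/408) is visible inside the lid; the skirt's lower edge is at (312,497) outer and (312,468) inner, and the lid's sides are at 80/560.

```bash
python3 - <<'E'
from h import *
np.set_printoptions(precision=2,suppress=True)
im,d,c=load('pics/w5.npz');o=bot.get_obs();T=R.from_quat(o['tool_rot'])
u=lambda x,y:[185+x/3.3,210+y/3.3]
f=lambda p,z:T.inv().apply(plane(c,[u(*q) for q in p],z)-o['eef_pos'])*1000
print('rim L R T B',f([(130,240),(508,240),(319,72),(319,408)],.03))
print('skirt bottom out/in',f([(312,497),(312,468)],.0306))
print('top L R top',f([(80,250),(560,250),(318,25)],.0466))
P=cloud(c,d);Q=T.inv().apply(P.reshape(-1,3)-o['eef_pos']).reshape(P.shape)*1000
print('lid top depth z',[np.round(Q[v,x]) for v,x in((250,260),(250,300),(280,280),(235,280),(300,280))])
m=(abs(Q[...,2]+2.9)<2)&(np.hypot(Q[...,0],Q[...,1])<38)&(im[...,1]>95)
k,l,st,ce=cv2.connectedComponentsWithStats(m.astype('uint8'));i=1+np.argmax(st[1:,4]);q=Q[l==i];print(st[i],cv2.minEnclosingCircle(q[:,:2].astype('f4')),q[:,:2].min(0),q[:,:2].max(0),q[:,2].mean())
A=np.c_[q[:,:2],np.ones(len(q))];print(np.linalg.lstsq(A,q[:,2],rcond=None)[0])
E
```

```text
rim L R T B [[ -1.   -24.56  13.69]
 [ -1.02  26.05  13.69]
 [ 23.27   0.75  13.67]
 [-28.08   0.74  13.72]]
skirt bottom out/in [[-43.39  -0.29  13.13]
 [-38.12  -0.27  13.13]]
top L R top [[  7.25 -27.57  -2.92]
 [  7.22  29.28  -2.92]
 [ 35.57   0.64  -2.95]]
lid top depth z [array([22., -8., -1.]), array([22.,  8., -1.]), array([10.,  0., -2.]), array([28.,  0., -1.]), array([ 0.,  0., -2.])]
[  209   231   146   130 11952] ((-0.20201021432876587, 0.8380564451217651), 30.054540634155273) [-30.21 -28.15] [29.61 29.4 ] -1.6016297222618214
[ 0.  -0.  -1.6]
```

>>> apply_moves(
  steps=[
    [[0,0,-0.025],[0,0,0],0.5],
    [[-0.01,0,0],[0,0,0],0.5],
    [[0,0,0],[0,0,0],0.5],
    [[0,0,0],[0,0,0],0.5],
    [[0,0,0],[0,0,0],0.5],
    [[0,0,0],[0,0,0],0.5],
    [[0,0,0],[0,0,0],0.5],
    [[0,0,0],[0,0,0],0.5],
  ],
)

```text
clock: 7.78
eef_pos: [0.5769, -0.0376, 0.0482]
tool_rot: [0.194, 0.981, -0.0, -0.0]
ft_force: [-0.1, 0.3, -0.9]
grip_width: 0.0572
grasp_force: 64.0
```

```bash
cat > chk.py <<'E'
from h import *
import sys
np.set_printoptions(precision=2,suppress=True)
o,im,d,c=snap(sys.argv[1],'wrist');T=R.from_quat(o['tool_rot']);print(o['eef_pos']*1000,o['ft_force'],o['ft_torque'])
P=cloud(c,d);Q=T.inv().apply(P.reshape(-1,3)-o['eef_pos']).reshape(P.shape)*1000
m=(abs(Q[...,2]+2)<2)&(np.hypot(Q[...,0],Q[...,1])<38)&(im[...,1]>95)
k,l,st,ce=cv2.connectedComponentsWithStats(m.astype('uint8'));i=1+np.argmax(st[1:,4]);q=Q[l==i];A=np.c_[q[:,:2],np.ones(len(q))]
print('lid',cv2.minEnclosingCircle(q[:,:2].astype('f4')),q[:,:2].min(0),q[:,:2].max(0),'plane',np.linalg.lstsq(A,q[:,2],rcond=None)[0])
# rim: bright thin ellipse seen through the lid
g=im.sum(2).astype('f4');tz=(o['eef_pos'][2]-.03)*1000
rows=[]
for a in np.linspace(0,2*np.pi,36,endpoint=False):
    rr=np.arange(20,28.5,.1)
    W=o['eef_pos']+T.apply(np.c_[-2+rr*np.cos(a),.7+rr*np.sin(a),np.full(len(rr),tz)]/1000)
    uv=project(c,W).astype('f4');v=cv2.remap(g,uv[:,:1],uv[:,1:],1)[:,0]
    v=np.convolve(v,np.ones(5)/5,'same');j=5+np.argmax(v[5:-5]);rows.append((-2+rr[j]*np.cos(a),.7+rr[j]*np.sin(a)))
print('rim ellipse',cv2.fitEllipse(np.array(rows,'f4')))
E
python3 chk.py w6
```

```text
[576.94 -37.6   48.15] [-0.13  0.34 -0.9 ] [0.01 0.04 0.04]
lid ((-0.23604027926921844, 0.6307429671287537), 30.256425857543945) [-30.27 -28.34] [29.91 29.58] plane [-0.   -0.   -1.38]
rim ellipse ((-1.9500941038131714, 0.4486512243747711), (43.10227966308594, 47.49241256713867), 177.01895141601562)
```

>>> apply_moves(
  steps=[
    [[-0.003,0,0.01],[0,0,0],0.5],
    [[0,0,0.01],[0,0,0],0.5],
    [[0,0,0.01],[0,0,0],0.5],
    [[0,0,0.01],[0,0,0],0.5],
    [[0,0,0],[0,0,0],0.5],
    [[0,0,0],[0,0,0],0.5],
    [[0,0,0],[0,0,0],0.5],
    [[0,0,0],[0,0,0],0.5],
  ],
)

```text
clock: 8.5
eef_pos: [0.5776, -0.0379, 0.0403]
tool_rot: [0.194, 0.981, 0.0, -0.0]
ft_force: [-0.6, -0.1, 0.6]
grip_width: 0.0569
grasp_force: 64.0
```

>>> apply_moves(
  steps=[
    [[0,0,0.01],[0,0,0],0.5],
    [[0,0,0.01],[0,0,0],0.5],
    [[0,0,0.01],[0,0,0],0.5],
    [[0,0,0.005],[0,0,0],0.5],
    [[0,0,0],[0,0,0],0.5],
    [[0,0,0],[0,0,0],0.5],
    [[0,0,0],[0,0,0],0.5],
    [[0,0,0],[0,0,0],0.5],
  ],
)

```text
clock: 9.17
eef_pos: [0.5777, -0.0379, 0.0334]
tool_rot: [0.194, 0.981, 0.0, 0.0]
ft_force: [-0.5, -0.1, -1.5]
grip_width: 0.0577
grasp_force: 64.1
```

>>> apply_moves(
  steps=[
    [[0,0,0.005],[0,0,0],0.5],
    [[0,0,0.003],[0,0,0],0.5],
    [[0,0,0.002],[0,0,0],0.5],
    [[0,0,0],[0,0,0],0.5],
    [[0,0,0],[0,0,0],0.5],
    [[0,0,0],[0,0,0],0.5],
    [[0,0,0],[0,0,0],0.5],
    [[0,0,0],[0,0,0],0.5],
  ],
)

```text
clock: 9.83
eef_pos: [0.5777, -0.0379, 0.0313]
tool_rot: [0.194, 0.981, 0.0, 0.0]
ft_force: [0.4, 0.0, -0.1]
grip_width: 0.0571
grasp_force: 64.1
```

>>> apply_moves(
  steps=[
    [[0,0,0.003],[0,0,0],0.5],
    [[0,0,0.002],[0,0,0],0.5],
    [[0,0,0],[0,0,0],0.5],
    [[0,0,0],[0,0,0],0.5],
    [[0,0,0],[0,0,0],0.5],
    [[0,0,0],[0,0,0],0.5],
    [[0,0,0],[0,0,0],0.5],
    [[0,0,0],[0,0,0],0.5],
  ],
)

```text
clock: 10.5
eef_pos: [0.5777, -0.0379, 0.0309]
tool_rot: [0.194, 0.981, 0.0, 0.0]
ft_force: [-2.0, 1.2, 6.4]
grip_width: 0.0572
grasp_force: 64.6
```

>>> apply_moves(
  steps=[
    [[0,0,-0.001],[0,0,0],0.6],
    [[0,0,-0.001],[0,0,0],0.7],
    [[0,0,0],[0,0,0],0.8],
    [[0,0,0],[0,0,0],0.9],
    [[0,0,0],[0,0,0],1],
    [[0,0,0],[0,0,0],1],
    [[0,0,0],[0,0,0],1],
    [[0,0,0],[0,0,0],1],
  ],
)

```text
clock: 11.17
eef_pos: [0.5776, -0.0379, 0.0306]
tool_rot: [0.194, 0.981, -0.0, -0.0]
ft_force: [-0.5, -0.5, 0.3]
grip_width: 0.0854
grasp_force: 0.0
```

>>> apply_moves(
  steps=[
    [[0,0,-0.03],[0,0,0],1],
    [[0,0,-0.08],[0,0,0],1],
    [[0,0,-0.15],[0,0,0],1],
    [[0,0,-0.15],[0,0,0],1],
    [[0,0,-0.15],[0,0,0],1],
    [[0,0,-0.09],[0,0,0],1],
    [[0,0,0],[0,0,0],1],
    [[0,0,0],[0,0,0],1],
  ],
)

```text
clock: 11.83
eef_pos: [0.5786, -0.038, 0.1626]
tool_rot: [0.194, 0.981, 0.0, 0.002]
ft_force: [-0.0, 0.0, -0.3]
grip_width: 0.0855
grasp_force: 0.0
```

```bash
python3 - <<'E'
from h import *
np.set_printoptions(precision=4,suppress=True)
o,im,d,c=snap('w7','wrist');print(o['clock'],o['eef_pos'],o['tool_rot'],o['joint_pos'])
P=cloud(c,d);w=P.reshape(-1,3);k=(abs(w[:,2]-.0325)<.004)&(np.hypot(w[:,0]-.577,w[:,1]+.038)<.045);q=w[k]
print(len(q),cv2.minEnclosingCircle(q[:,:2].astype('f4')*1000))
k2=np.hypot(q[:,0]-.577,q[:,1]+.038)<.024;q=q[k2];A=np.c_[q[:,:2]-[.577,-.038],np.ones(len(q))];print(np.linalg.lstsq(A,q[:,2],rcond=None)[0],q[:,2].min(),q[:,2].max())
print('to loupe view',todelta(np.array([.42,.266,.19])-o['eef_pos']))
E
```

```text
11.8333 [ 0.5786 -0.038   0.1626] [0.1942 0.981  0.0002 0.0019] [-0.0655  0.4426  0.0674  1.1917 -0.      0.3253]
4771 ((578.1392822265625, -37.513427734375), 29.965131759643555)
[-0.0008  0.0015  0.0324] 0.030361632254730875 0.03442138312907245
to loupe view [ 1.3122  1.1032 -0.1374]
```

The lid is home: its top is level at 32.4 mm (32.5 expected), centred on the dish. Next is the loupe.

>>> apply_moves(
  steps=[
    [[0.12,0.1,-0.03],[0,0,0],1],
    [[0.145,0.122,-0.03],[0,0,0],1],
    [[0.145,0.122,-0.03],[0,0,0],1],
    [[0.145,0.122,-0.03],[0,0,0],1],
    [[0.145,0.122,-0.02],[0,0,0],1],
    [[0.145,0.122,0],[0,0,0],1],
    [[0.145,0.122,0],[0,0,0],1],
    [[0.145,0.122,0],[0,0,0],1],
  ],
)

```text
clock: 12.55
eef_pos: [0.4383, 0.2258, 0.187]
tool_rot: [0.194, 0.981, -0.001, -0.001]
ft_force: [0.7, 0.6, -0.2]
grip_width: 0.0856
grasp_force: 0.0
```

>>> apply_moves(
  steps=[
    [[0.12,0.1,0],[0,0,0],1],
    [[0.05,0.04,0],[0,0,0],1],
    [[0,0,0],[0,0,0],1],
    [[0,0,0],[0,0,0],1],
    [[0,0,0],[0,0,0],1],
    [[0,0,0],[0,0,0],1],
    [[0,0,0],[0,0,0],1],
    [[0,0,0],[0,0,0],1],
  ],
)

```text
clock: 13.22
eef_pos: [0.4201, 0.2629, 0.1886]
tool_rot: [0.195, 0.981, -0.0, -0.0]
ft_force: [0.3, 0.2, -1.1]
grip_width: 0.0852
grasp_force: 0.0
```

```bash
python3 - <<'E'
from h import *
np.set_printoptions(precision=4,suppress=True)
o,im,d,c=snap('w8','wrist');print(o['clock'],o['eef_pos'],o['tool_rot'])
im,d,c=load('pics/w7.npz');v=project(c,[[.577,-.039,.021]])[0];print(v)
m=(im[...,0]-im[...,2]>8).astype('uint8');r=np.zeros_like(m);a,b=v.astype(int);r[b-30:b+30,a-30:a+30]=1;m&=r;ys,xs=np.nonzero(m);cc=cv2.minAreaRect(np.c_[xs,ys].astype('f4'));print('chip',cc,plane(c,[cc[0]],.021))
E
```

```text
13.2167 [0.4201 0.2629 0.1886] [ 0.1951  0.9808 -0.0001 -0.0001]
[278.3248 195.9346]
chip ((277.1838073730469, 197.4027099609375), (16.46881103515625, 3.4555091857910156), 17.10272979736328) [[ 0.5778 -0.0403  0.021 ]]
```

View pics/w8.png

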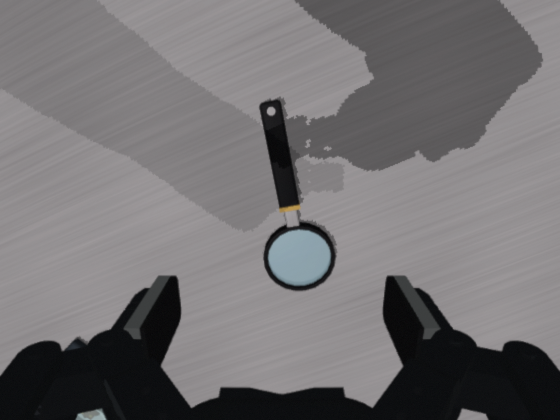

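The loupe's lens is centred at about (300,256) and its handle runs up to (271,101); the brass band is at (290,208).

```bash
python3 - <<'E'
from h import *
np.set_printoptions(precision=4,suppress=True)
im,d,c=load('pics/w8.npz')
m=((im.max(2)<75)).astype('uint8');r=np.zeros_like(m);r[95:295,250:340]=1;m&=r
l=(im[...,2]-im[...,0]>12).astype('uint8')&r
co=max(cv2.findContours(l,0,2)[0],key=cv2.contourArea);e=cv2.fitEllipse(plane(c,cv2.convexHull(co)[:,0].astype(float),.010)[:,:2].astype('f4')*1000);print('lens',e)
rim=m.copy();rim[:222]=0;h=cv2.convexHull(np.argwhere(rim)[:,::-1].astype('f4'))[:,0]
print('rim',cv2.fitEllipse(plane(c,h,.012)[:,:2].astype('f4')*1000),cv2.fitEllipse(plane(c,h,.006)[:,:2].astype('f4')*1000))
hm=m.copy();hm[203:]=0;hm=cv2.morphologyEx(hm,cv2.MORPH_OPEN,np.ones((7,7)));q=np.argwhere(hm)[:,::-1].astype(float);W=plane(c,q,.014)[:,:2];print('handle',cv2.minAreaRect(W.astype('f4')*1000))
L=np.array(e[0])/1000
vx,vy,x0,y0=cv2.fitLine(W.astype('f4'),cv2.DIST_L2,0,.01,.0001)[:,0];print('handle dir',np.degrees(np.arctan2(vy,vx)),'mid',x0,y0)
mid=W.mean(0);u=L-mid;print('yaw lens-mid',np.degrees(np.arctan2(u[1],u[0])),np.linalg.norm(u))
u/=np.linalg.norm(u);g=L-.085*u;o=bot.get_obs();print('grip',g,todelta(np.array([*g,.02])-o['eef_pos']))
T=R.from_quat(o['tool_rot']);y=T.apply([0,1,0]);print('tool y ang',np.degrees(np.arctan2(y[1],y[0])))
E
```

```text
lens ((491.2113342285156, 251.954833984375), (58.837215423583984, 59.295875549316406), 168.47799682617188)
rim ((489.43609619140625, 252.60052490234375), (66.82211303710938, 70.67269134521484), 69.2690200805664) ((492.27020263671875, 251.7761688232422), (68.14969635009766, 72.07676696777344), 69.26932525634766)
handle ((393.38787841796875, 273.33099365234375), (19.106470108032227, 88.53014373779297), 78.12828826904297)
handle dir -11.79718 mid 0.3939899 0.27298772
yaw lens-mid -12.207250139124142 0.09947056250219984
grip [0.4081 0.2699] [0.0683 0.0088 0.8433]
tool y ang 67.51587613516124
```

>>> apply_moves(
  steps=[
    [[0,0,0.05],[0,0,-0.029],1],
    [[0,0,0.12],[0,0,-0.029],1],
    [[0.066,0.022,0.14],[0,0,0],1],
    [[0,0,0.14],[0,0,0],1],
    [[0,0,0.12],[0,0,0],1],
    [[0,0,0.05],[0,0,0],1],
    [[0,0,0],[0,0,0],1],
    [[0,0,0],[0,0,0],1],
  ],
)

```text
clock: 13.93
eef_pos: [0.408, 0.2707, 0.065]
tool_rot: [0.104, 0.995, -0.0, -0.0]
ft_force: [0.1, 0.5, 0.0]
grip_width: 0.0854
grasp_force: 0.0
```

```bash
python3 - <<'E'
from h import *
np.set_printoptions(precision=4,suppress=True)
o=bot.get_obs();y=R.from_quat(o['tool_rot']).apply([0,1,0]);print(o['eef_pos'],'tool y ang',np.degrees(np.arctan2(y[1],y[0])),todelta(np.array([.408,.270,.021])-o['eef_pos']))
E
```

```text
[0.408  0.2707 0.065 ] tool y ang 78.01638031481143 [-0.0009 -0.0035  0.22  ]
```

>>> apply_moves(
  steps=[
    [[0,-0.0035,0.08],[0,0,0],1],
    [[0,0,0.08],[0,0,0],1],
    [[0,0,0.04],[0,0,0],1],
    [[0,0,0.02],[0,0,0],1],
    [[0,0,0],[0,0,0],0.7],
    [[0,0,0],[0,0,0],0.5],
    [[0,0,0],[0,0,0],0.35],
    [[0,0,0],[0,0,0],0.25],
  ],
)

```text
clock: 14.6
eef_pos: [0.4082, 0.2706, 0.0216]
tool_rot: [0.104, 0.995, 0.001, 0.001]
ft_force: [-1.3, -0.2, 0.1]
grip_width: 0.0385
grasp_force: 0.0
```

>>> apply_moves(
  steps=[
    [[0,0,0],[0,0,0],0.1],
    [[0,0,0],[0,0,0],0.1],
    [[0,0,0],[0,0,0],0.1],
    [[0,0,0],[0,0,0],0.1],
    [[0,0,0],[0,0,0],0.1],
    [[0,0,0],[0,0,0],0.1],
    [[0,0,0],[0,0,0],0.1],
    [[0,0,0],[0,0,0],0.1],
  ],
)

```text
clock: 15.27
eef_pos: [0.4079, 0.2705, 0.0215]
tool_rot: [0.104, 0.995, 0.0, 0.0]
ft_force: [-1.1, -1.5, 5.5]
grip_width: 0.0159
grasp_force: 61.1
```

>>> apply_moves(
  steps=[
    [[0,0,-0.02],[0,0,0],0.1],
    [[0,0,-0.06],[0,0,0],0.1],
    [[0,0,-0.12],[0,0,0],0.1],
    [[0,0,-0.15],[0,0,0],0.1],
    [[0,0,-0.15],[0,0,0],0.1],
    [[0,0,-0.12],[0,0,0],0.1],
    [[0,0,-0.08],[0,0,0],0.1],
    [[0,0,-0.03],[0,0,0],0.1],
  ],
)

```text
clock: 15.93
eef_pos: [0.4087, 0.271, 0.1696]
tool_rot: [0.104, 0.995, 0.002, 0.002]
ft_force: [1.0, 0.9, -0.1]
grip_width: 0.016
grasp_force: 60.4
```

>>> apply_moves(
  steps=[
    [[0,0,0],[0,0,0],0.1],
    [[0,0,0],[0,0,0],0.1],
    [[0,0,0],[0,0,0],0.1],
    [[0,0,0],[0,0,0],0.1],
    [[0,0,0],[0,0,0],0.1],
    [[0,0,0],[0,0,0],0.1],
    [[0,0,0],[0,0,0],0.1],
    [[0,0,0],[0,0,0],0.1],
  ],
)

```text
clock: 16.6
eef_pos: [0.4074, 0.2701, 0.1664]
tool_rot: [0.104, 0.995, -0.0, -0.0]
ft_force: [0.3, 0.1, -0.7]
grip_width: 0.0158
grasp_force: 60.4
```

```bash
python3 - <<'E'
from h import *
np.set_printoptions(precision=4,suppress=True)
o,im,d,c=snap('w9','wrist');print(o['clock'],o['eef_pos'],o['ft_force'],o['grip_width'])
for n in('scene','side'): snap(n+'9',n)
a=cv2.imread('pics/w9.png');b=cv2.imread('pics/side9.png');s=cv2.imread('pics/scene9.png')
z=lambda i,u,v:cv2.resize(i[v:v+100,u:u+130],(390,300),interpolation=cv2.INTER_CUBIC)
cv2.imwrite('pics/m9.png',np.vstack([np.hstack([cv2.resize(a,(400,300)),z(b,130,100)]),np.hstack([z(s,350,130),z(s,240,180),np.zeros((300,10,3),'uint8')])]))
E
```

```text
16.6 [0.4074 0.2701 0.1664] [ 0.297   0.1364 -0.6622] 0.015847211770441415
```

View pics/m9.png

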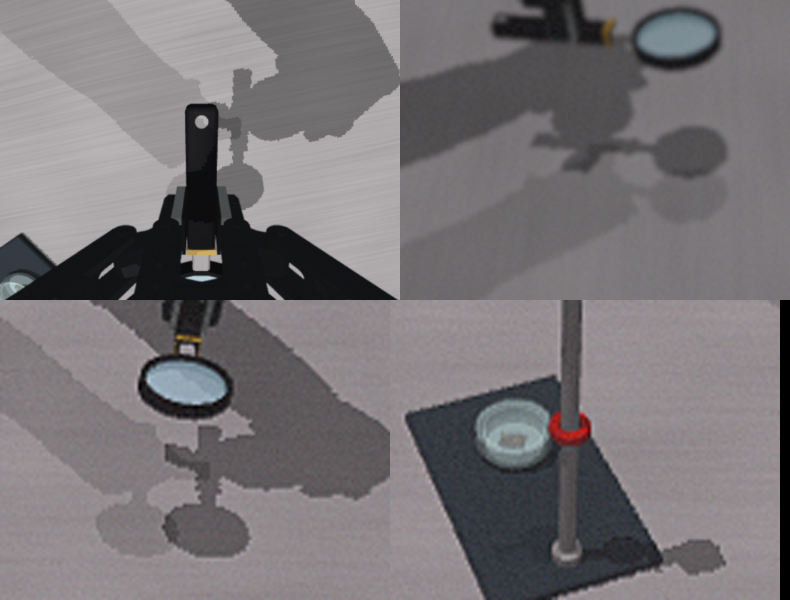

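The loupe is held by the handle and looks level in the wrist, side and scene crops; the lidded dish and the red ring are clearly visible. Now I measure the lens and ring with the same two cameras.

```bash
cat > lens.py <<'E'
from h import *
np.set_printoptions(precision=4,suppress=True)
def ringlens(tag,roi):
    ring=[];lens=[];cs=[]
    for n in('scene','side'):
        im,d,c=load(f'pics/{n}{tag}.npz');cs.append(c);P=cloud(c,d)
        hsv=cv2.cvtColor(im.astype('uint8'),cv2.COLOR_RGB2HSV)
        m=(((hsv[...,0]<8)|(hsv[...,0]>172))&(hsv[...,1]>150)&(hsv[...,2]>60)).astype('uint8');m[:100]=0
        k,l,st,ce=cv2.connectedComponentsWithStats(m);i=1+np.argmax(st[1:,4]);b=st[i];ring.append([b[0]+b[2]/2-.5,b[1]+b[3]/2-.5])
        q=P[l==i];print(n,'ring',b,'z',np.nanmin(q[:,2]),np.nanmax(q[:,2]),np.nanmedian(q[:,2]))
        x,y,w,h=roi[n];m=((im[...,2]-im[...,0]>15)&(im[...,2]>90)).astype('uint8');r=np.zeros_like(m);r[y:y+h,x:x+w]=1;m&=r
        co=max(cv2.findContours(m,0,1)[0],key=cv2.contourArea);e=cv2.fitEllipse(cv2.convexHull(co));lens.append(e[0]);print('lens px',e)
        mm=np.zeros_like(m);cv2.drawContours(mm,[co],-1,1,-1);mm=cv2.erode(mm,np.ones((3,3)));q=P[mm>0];q=q[np.isfinite(q[:,0])];ctr=np.median(q,0);q=q[np.abs(q[:,2]-ctr[2])<.01]
        A=np.c_[q[:,:2]-ctr[:2],np.ones(len(q))];s=np.linalg.lstsq(A,q[:,2],rcond=None)[0];print(' lens depth ctr',ctr,'slope deg',np.degrees(s[:2]),s[2],len(q))
    print('ring tri',tri(cs[0],[ring[0]],cs[1],[ring[1]]),'lens tri',tri(cs[0],[lens[0]],cs[1],[lens[1]]))
E
python3 - <<'E'
from lens import *
o=bot.get_obs();print(o['eef_pos'])
ringlens('9',{'scene':(390,140,50,40),'side':(335,95,45,35)})
T=R.from_quat(o['tool_rot']);print('pred lens',o['eef_pos']+T.apply([-.085,0,.0155]))
E
```

```text
[0.4075 0.2702 0.1667]
scene ring [293 218  14  10  87] z 0.009854432357636056 0.1441047682187575 0.14158131027901022
lens px ((411.4734191894531, 157.10107421875), (13.904187202453613, 26.647340774536133), 99.93130493164062)
 lens depth ctr [0.4915 0.2516 0.1544] slope deg [ 0.9787 -0.7847] 0.15429687888080623 220
side ring [318 185  13  11  72] z 0.1365663202457741 0.14360010634005094 0.14133150559411095Traceback (most recent call last):
  File "<stdin>", line 3, in <module>
  File "lens.py", line 12, in ringlens
    co=max(cv2.findContours(m,0,1)[0],key=cv2.contourArea);e=cv2.fitEllipse(cv2.convexHull(co));lens.append(e[0]);print('lens px',e)
ValueError: max() iterable argument is empty
```

```bash
python3 - <<'E'
from lens import *
o=bot.get_obs()
ringlens('9',{'scene':(390,140,50,40),'side':(200,95,50,35)})
T=R.from_quat(o['tool_rot']);print('pred lens',o['eef_pos']+T.apply([-.085,0,.0155]))
for n in('scene','side'):
    im,d,c=load(f'pics/{n}9.npz');P=cloud(c,d).reshape(-1,3)
    k=(np.hypot(P[:,0]-.6885,P[:,1]-.0035)<.02)&(P[:,2]>.1)&(P[:,2]<.18);rr=np.hypot(P[k,0]-.6885,P[k,1]-.0035)
    print(n,[(round(float(a),4),round(float(b),4)) for a,b in sorted(zip(P[k,2],rr)) if b>.009 and .13<a<.15])
    print(n,'plate z',np.nanmedian(P.reshape(420,560,3)[(245,265)[n=='scene'],(300,285)[n=='scene']:(303,290)[n=='scene'],2]))
    hsv=cv2.cvtColor(im.astype('uint8'),cv2.COLOR_RGB2HSV)
    # predicted ring edge pixels on the near side for candidate heights
    o_,_=ray(c,[[0,0]]);u=o_[:2]-[.6885,.0035];u/=np.linalg.norm(u)
    for z in(.134,.137,.140):
        print(z,'top-far',project(c,[[*(np.array([.6885,.0035])-u*.014),z+.004]])[0],'bottom-near',project(c,[[*(np.array([.6885,.0035])+u*.014),z-.004]])[0])
E
```

```text
scene ring [293 218  14  10  87] z 0.009854432357636056 0.1441047682187575 0.14158131027901022
lens px ((411.4734191894531, 157.10107421875), (13.904187202453613, 26.647340774536133), 99.93130493164062)
 lens depth ctr [0.4915 0.2516 0.1544] slope deg [ 0.9787 -0.7847] 0.15429687888080623 220
side ring [318 185  13  11  72] z 0.1365663202457741 0.14360010634005094 0.14133150559411095
lens px ((221.52072143554688, 111.39990234375), (14.311360359191895, 25.602706909179688), 83.7603759765625)
 lens depth ctr [0.4904 0.2494 0.1548] slope deg [0.3103 0.4454] 0.15487840077512055 213
ring tri [[0.6866 0.0029 0.1367 0.0001]] lens tri [[0.4909 0.2521 0.1538 0.0001]]
pred lens [0.4907 0.2526 0.1512]
scene [(0.1352, 0.0118), (0.1354, 0.0131), (0.1356, 0.0121), (0.1358, 0.0124), (0.1359, 0.0126), (0.136, 0.0127), (0.1361, 0.0137), (0.1368, 0.0126), (0.1372, 0.0144), (0.1374, 0.0144), (0.1377, 0.0129), (0.1377, 0.0147), (0.1379, 0.0119), (0.1384, 0.0128), (0.1387, 0.015), (0.1391, 0.0128), (0.1392, 0.0137), (0.1393, 0.0127), (0.1393, 0.0151), (0.1393, 0.0124), (0.1394, 0.0124), (0.1395, 0.0144), 
[... 2533 characters left out ...]
, 0.0143), (0.142, 0.0116), (0.142, 0.012), (0.1421, 0.0165), (0.1421, 0.0129), (0.1421, 0.0117), (0.1421, 0.015), (0.1421, 0.012), (0.1422, 0.0098), (0.1422, 0.0116), (0.1423, 0.0121), (0.1424, 0.015), (0.1424, 0.014), (0.1425, 0.0101), (0.1425, 0.0104), (0.1425, 0.0094), (0.1425, 0.0094), (0.1428, 0.0147), (0.1429, 0.0104), (0.143, 0.0138), (0.143, 0.0129), (0.1431, 0.0113), (0.1431, 0.0155), (0.1432, 0.0141), (0.1434, 0.0101), (0.1436, 0.0126), (0.1437, 0.0096)]
side plate z 0.010113033187397868
0.134 top-far [325.558  183.9877] bottom-near [324.1212 197.4897]
0.137 top-far [325.6757 182.8786] bottom-near [324.2371 196.4036]
0.14 top-far [325.7941 181.7627] bottom-near [324.3536 195.3108]
```

```bash
python3 - <<'E'
from h import *
print(todelta(np.array([.4941,-.0219,.153])-bot.get_obs()['eef_pos']))
E
```

```text
[-0.72611431 -1.33910728  0.06842443]
```

>>> apply_moves(
  steps=[
    [[-0.03,-0.06,0],[0,0,0],0.1],
    [[-0.06,-0.11,0],[0,0,0],0.1],
    [[-0.08,-0.14,0],[0,0,0],0.1],
    [[-0.08,-0.15,0],[0,0,0],0.1],
    [[-0.08,-0.15,0],[0,0,0],0.1],
    [[-0.08,-0.15,0],[0,0,0],0.1],
    [[-0.08,-0.15,0],[0,0,0],0.1],
    [[-0.08,-0.14,0],[0,0,0],0.1],
  ],
)

```text
clock: 17.42
eef_pos: [0.4757, 0.0393, 0.1669]
tool_rot: [0.104, 0.995, -0.0, 0.0]
ft_force: [0.1, -0.0, -0.9]
grip_width: 0.0161
grasp_force: 60.3
```

>>> apply_moves(
  steps=[
    [[-0.07,-0.13,0.02],[0,0,0],0.1],
    [[-0.05,-0.09,0.02],[0,0,0],0.1],
    [[-0.026,-0.05,0.02],[0,0,0],0.1],
    [[-0.01,-0.019,0.008],[0,0,0],0.1],
    [[0,0,0],[0,0,0],0.1],
    [[0,0,0],[0,0,0],0.1],
    [[0,0,0],[0,0,0],0.1],
    [[0,0,0],[0,0,0],0.1],
  ],
)

```text
clock: 18.08
eef_pos: [0.494, -0.0207, 0.1534]
tool_rot: [0.103, 0.995, 0.0, 0.0]
ft_force: [-0.4, 0.2, -1.8]
grip_width: 0.016
grasp_force: 60.3
```

>>> apply_moves(
  steps=[
    [[0,0,0],[0,0,0],0.1],
    [[0,0,0],[0,0,0],0.1],
    [[0,0,0],[0,0,0],0.1],
    [[0,0,0],[0,0,0],0.1],
    [[0,0,0],[0,0,0],0.1],
    [[0,0,0],[0,0,0],0.1],
    [[0,0,0],[0,0,0],0.1],
    [[0,0,0],[0,0,0],0.1],
  ],
)

```text
clock: 18.75
eef_pos: [0.4941, -0.0219, 0.1531]
tool_rot: [0.104, 0.995, 0.0, -0.0]
ft_force: [0.1, 0.3, -0.5]
grip_width: 0.016
grasp_force: 60.3
```

```bash
python3 - <<'E'
from lens import *
o=bot.get_obs();print(o['clock'],o['eef_pos'],o['tool_rot'],todelta(np.array([.4941,-.0219,.153])-o['eef_pos']))
for n in('scene','side'): snap(n+'10',n)
s=get_calibration('scene');t=get_calibration('side');L=[[.5775,-.04,.1375]];a=project(s,L)[0].astype(int);b=project(t,L)[0].astype(int);print(a,b)
try: ringlens('10',{'scene':(a[0]-25,a[1]-20,50,40),'side':(b[0]-25,b[1]-20,50,40)})
except Exception as e: print(e)
# black rim: points 30-36 mm from the lens axis
for n in('scene','side'):
    im,d,c=load(f'pics/{n}10.npz');P=cloud(c,d).reshape(-1,3);r=np.hypot(P[:,0]-.5775,P[:,1]+.04);k=(r<.034)&(r>.030)&(abs(P[:,2]-.14)<.02);print(n,'rim top pct',np.percentile(P[k,2],[10,30,50,70,90]),k.sum())
z=lambda i,p:cv2.resize(i[p[1]-35:p[1]+65,p[0]-50:p[0]+80],(390,300),interpolation=cv2.INTER_CUBIC)
cv2.imwrite('pics/m10.png',np.hstack([z(cv2.imread('pics/scene10.png'),a),z(cv2.imread('pics/side10.png'),b)]))
E
```

```text
18.75 [ 0.4941 -0.0219  0.1531] [ 0.1042  0.9946  0.     -0.    ] [-0.0001  0.0002  0.0005]
[279 186] [267 210]
scene ring [293 217  14  11  92] z 0.009981041657064482 0.14452670878820173 0.14160515200897522
lens px ((279.34649658203125, 185.03216552734375), (16.653060913085938, 27.287023544311523), 89.12898254394531)
 lens depth ctr [ 0.5787 -0.0403  0.1409] slope deg [ 0.421 -0.117] 0.14092532226447188 281
side ring [318 186  13  10  70] z 0.1354980475934835 0.1436157145701602 0.14119667118571777
lens px ((267.6245422363281, 210.01873779296875), (24.231658935546875, 33.150272369384766), 87.45389556884766)
 lens depth ctr [ 0.5774 -0.041   0.1403] slope deg [-0.2231 -0.2292] 0.14035952628031972 531
ring tri [[0.6861 0.0024 0.1368 0.0014]] lens tri [[ 0.5774 -0.0402  0.1401  0.0001]]
scene rim top pct [0.1338 0.1407 0.1424 0.1431 0.1439] 114
side rim top pct [0.1341 0.1387 0.1417 0.1426 0.1435] 299
```

View pics/m10.png

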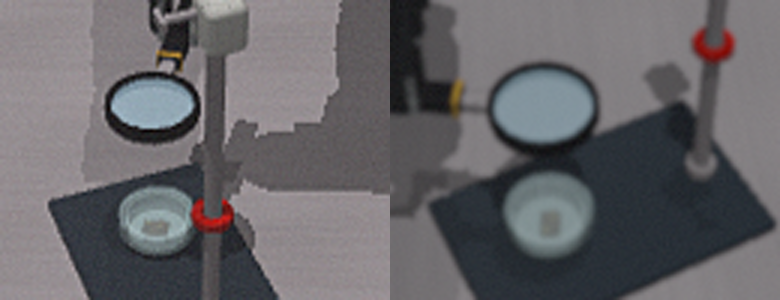

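The lens sits level over the chip at (577,-40) mm, with its rim top at about 143 mm. That puts its centre at about 137 mm, matching the ring's mid-height of 137–138 mm. The lid is seated, so I hand in.

```bash
python3 -c "
from workcell import bot
print(bot.job_done())"
```

```text
the job is handed in; nothing more can be done
None
```

The lid is home on the dish, and the hand lens is held level over the chip with its centre within about 1 mm of the ring's height; I handed the job in at 18.9 s, and no verdict was returned.

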